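# Hold the measuring tweezers at the 20 mm line

### The arm

A 6-joint arm with a two-finger parallel gripper is mounted at the origin on a cart in front of the work surface, level with it; the furniture and walls round the work are solid. World frame = base frame: x ahead of the robot, y to its left, z up, the work surface at z = 0. Lengths are in m, angles in degrees, forces in N, time in s.
With the tool pointing down it reaches from about 0.375 to 0.9 m from the base axis. Payload 3.1 kg.
Tool frame: the origin (TCP) lies midway between the tips of the shut fingers; the grasp point (between the pads) lies 19 mm behind it; z points along the fingers, y is the line along which they close (so a half turn about z gives the same grasp; the last joint's range is limited). The gripper opens to 85 mm and grips with 20 to 120 N. Pads are 22 mm wide; open, the fingers measure 114 mm over their backs; the gripper's body (76 mm by 85 mm) begins 54 mm behind the grasp point. The pads swing forward as they close: fully open they stand 13 mm farther back than shut.
Start: joints at [-80.873, 30.224, 82.088, -0, 67.689, -10.227], TCP at [0.207, -0.59, 0.204] pointing down, gripper open.
Joint ranges: [-176.69, 176.69], [-43.24, 126.21], [12.49, 139.97], [-82, 262], [0, 151.66], [-163.58, 163.58]. Speed limits (degrees/s): [159.86, 159.86, 180, 180, 180, 180].

### API

Orientations are given as [roll, pitch, yaw] about the fixed x, y, z axes, in that order (R = Rz(yaw) Ry(pitch) Rx(roll)).
In Python, from rig import bot, optics, job, models gives the robot as it stands.
- The arm moves only by the tool drive_tool, never from a script. Its arguments are lists of equal length, an entry for each row: "delta_pos": the shift along the tool's x, y, z in mm, a list of three; "twist": the turn about the tool's z in degrees. In form: {"delta_pos": [[dx, dy, dz], ...], "twist": [twist, ...]}. A call has 1 to 8 rows; each row is the pose to reach, as a shift and turn from the pose commanded when the call began, along the tool's axes at that moment; what a row does not reach only later rows make up. A row lasts 1/10 s, in which the tool goes at most 50 mm and 8.59 degrees, less where a joint would pass 70% of its speed; a pose out of reach is approached as far as the arm can. A call with a gripper value outside its range is refused whole. "hand" is the opening, from 0 (shut) to 1 (fully open), set as the call begins (left out, the last holds). The fingers move at their own pace and stop on an object; "force" is the grip in N (left out, the last holds). Time passes only in rows, so rows that repeat a pose let the fingers close. It gives the time, the measured TCP pose, the force, the opening and the grip force at its end, in the units of the state.
- bot.get_state(): the state, without advancing time (a new reading comes with each control period).
- optics.read_camera(name): name is "side" or "top"; returns a dict with "pixels" (420x560x3 uint8, red, green, blue), "z_map" (420x560 float32, m along the optical axis (not along the pixel's ray), 0 where there is no reading), "mtx" (3x3 intrinsics, pixels), "world_to_cam" (4x4, takes a point from world to camera coordinates). Camera axes: x right, y down, z forward; pixel columns grow to the right and rows downward; lengths in m; the calibration is good to about 2 mm. A picture is of the moment at which its call begins.
- job.close_job(): hands the job in; it is judged then, once.
Trained networks look in a picture, given as the dict that the camera call returned (one of the last four; its "shot" number tells which), for a name from the list of things; names that differ only in an ending like _2 or _b are one class to them, and where a whole thing is asked for, a point or a joint stands for the part that bears it (a point fixed in the world has none). Each returns a list of dicts, best first, with "p" (0 to 1); they miss things now and then, are a little off and sometimes report something else, mostly with a low value. They report only what shows in the picture. A call takes as long as a camera call. They do not tell look-alikes from the thing itself.
- models.trace(thing, picture): "pixels" (420x560 bool, what is visible of it) and "pixel" ([column, row] in pixels, amid what is visible of it).
- models.pinpoint(thing, picture): "pixel" ([column, row] in pixels: a listed point, or the origin of a listed thing).
The state is a dict: "clock": time; "q": joint angles; "dq": joint speeds; "joint_efforts": joint torques, N m; "tool_pos": TCP position; "tcp_rot": TCP orientation; "wrist_force": force on the tool from outside, world axes, zero at the start; "torque": the same for the moment, N m; "grip_width": finger opening in m; "gripper_force": force on a finger pad.
Only numpy, scipy, OpenCV 4.12 (cv2) and the standard library are available. Lean on these libraries where they do the work, as an engineer would, in place of code of your own. Each camera call takes 0.05 s, during which the arm holds its last target. There are 200 camera calls.

### The job

We are about to gauge the connector shells. Fold the lid of the instrument case up until it stands upright and leave it standing there (not farther, the flux bottle is right behind it), then take the measuring tweezers by their two finger grips, lift them level out of the case to about a hand's breadth above it, and squeeze them so that the gap between the tips stands at the 20 mm line. Never squeeze them far past the line, do not disturb the bottle, the two connectors or the pin extractor, and finish holding the tweezers still up there at 20 mm, so that I can tighten the lock screw.

Things in the scene. Friction and masses are not known exactly. Their poses are not given: they have to be found in the camera images.
- instrument_case: Black hard case fixed to the bench, base 124 (x) x 214 (y) mm; origin under its centre, +x towards the lid hinge (away from the robot). The dark foam tray has its top 20 mm above the origin, no side walls, ribs 5 mm high. The tweezers lie on it along the case's y axis, about 25 mm in front (-x) of its centre, tips towards -y.
- case_lid (a joint): Angle of the lid, rad: 0 shut, pi/2 upright, up to 2.6 folded back; starts ajar (0.35 to 0.6). A stiff friction hinge (0.16 N m) lets it stay at any angle; 1 to 3 N at the handle move it. The lid is a black rigid shell, 124 x 214 x 20 mm, 3 mm walls, open below, hinged along the case's far edge.
- lid_hinge (a point): Middle of the lid hinge line, 62 mm behind (+x) the case's centre and 24 mm above the bench; the line runs along the case's y axis.
- tweezers: Steel measuring tweezers, 180 mm long, 12 mm tall as they lie, 65 g (varies a little). Origin on the underside at the apex, where the legs join, 20 mm from the tail end; +x along the middle line of the relaxed tweezers to the tips, z up, +y the side of the fixed leg. The relaxed legs part in a V of 0.25 rad.
- sprung_leg (a joint): Squeeze angle of the sprung leg towards the fixed leg, rad: 0 relaxed (tip gap 40 mm), 0.125 at the 20 mm line, 0.25 tips touching. Tip gap = 320 mm x sin((0.25 - angle)/2). A spring pushes the leg open: about 2 N at the finger grips when relaxed, 7 N at the 20 mm line.
- tip_fixed (a point): Inner face of the tip of the fixed leg, 160 mm from the apex, 6 mm above the underside. Tip gap = distance of the two tip points.
- tip_sprung (a point): Inner face of the tip of the sprung leg, likewise.
- grip_fixed (a point): Centre of the outer face of the finger grip on the fixed leg: a ribbed grey plastic pad, 18 mm long, 12 mm tall, 88 mm from the apex, 6 mm above the underside. Over both grips the tweezers measure 42 mm relaxed, 30 mm at the 20 mm line (faces then parallel); 1 mm of squeeze there takes about 1.8 mm off the tip gap.
- grip_sprung (a point): Centre of the outer face of the finger grip on the sprung leg, likewise.
- flux_bottle: Clear bottle with a white cap, 36 x 50 x 140 mm, standing close behind the case; origin under its centre. A bystander; a lid folded more than 0.25 to 0.4 rad past upright hits it.
- pin_extractor: Green and white pen-shaped tool, 9 x 68 x 9 mm, lying in the rear groove of the case tray, 47 mm behind the case's centre; origin under its centre. A bystander.
- connector_a: White circular connector shell, 28 x 38 x 28 mm, lying right of the case; origin under its centre. A bystander.
- connector_b: Olive circular connector shell, 23 x 32 x 23 mm, lying right of the case; origin under its centre. A bystander.
- mark_line (a point): The one long cross line (20 mm line) on the flat graduated arc, which is fixed to the fixed leg 52 mm from the apex and passes through the sprung leg. The inner face of the sprung leg meets this line when the tip gap is 20 mm. On the sprung leg there stands a small brass lock screw, top 18 mm above the underside.
- lid_handle (a point): Middle of the round bar of the carrying handle on the lid's free front edge: 10 mm thick, straight for 70 mm along the case's y axis, 35 mm clear of the lid's front wall. The bar lies 164 mm from the hinge line in the lid's plane, 10 mm towards its top face; pinched lightly it can turn between the fingers as the lid swings.
Things that resemble listed ones, but are neither listed nor needed, are in the scene too. What is shaped like the tweezers but red is not meant.

How it is judged:
By the outcome, as a careful person would: the job done as asked, in the order asked, and still so for the second after the job is handed in, while the arm keeps its last pose, push and grip.
It also fails if it takes over 45 s, if anything falls off the work surface, if the arm or the gripper's body presses on something with over 40 N, if the wrist force passes 120 N, or if a joint passes its speed limit or range.

## Working session

There is one attempt and no reset: what is moved stays moved. The work goes in short steps, Python scripts to look and compute and a tool call to move; the robot and the scene stay as the last step left them, time stands still between calls to the robot, and variables do not carry over. Pictures are saved under pics/ and viewed, at most 10 in all, crops included, and the job is handed in when it is done.

Besides the shell and the picture viewer there is one more tool, called after ">>>" as a command line: name --pt "numbers of a row" for each row, then --argument value for the rest. drive_tool: Moves the arm, as the interface text tells. Its arguments: {"type":"object","properties":{"delta_pos":{"type":"array"},"twist":{"type":"array"},"hand":{"type":"number"},"force":{"type":"number"}},"required":["delta_pos","twist"]}

```bash
mkdir -p pics; ls; cat > h.py <<'E'
import numpy as np, cv2
from rig import bot, optics, job, models
np.set_printoptions(precision=4,suppress=True)
def world(pic,px,z=None):
    K=pic["mtx"];T=np.linalg.inv(pic["world_to_cam"]);u,v=px
    r=np.linalg.inv(K)@[u,v,1.]
    if z is None:
        a=pic["z_map"][int(round(v))-1:int(round(v))+2,int(round(u))-1:int(round(u))+2]; d=np.median(a[a>0]) if (a>0).any() else np.nan
        return T[:3,:3]@(r*d)+T[:3,3]
    dr=T[:3,:3]@r; o=T[:3,3]
    return o+dr*(z-o[2])/dr[2]
def proj(pic,p):
    c=pic["world_to_cam"]@np.append(p,1); q=pic["mtx"]@c[:3]; return q[:2]/q[2]
def cloud(pic,mask):
    v,u=np.nonzero(mask&(pic["z_map"]>0)); d=pic["z_map"][v,u]
    c=np.linalg.inv(pic["mtx"])@np.stack([u*d,v*d,d]); T=np.linalg.inv(pic["world_to_cam"])
    return (T[:3,:3]@c).T+T[:3,3]
def save(pic,n,box=None,s=1):
    im=pic["pixels"][...,::-1]
    if box: im=im[box[1]:box[3],box[0]:box[2]]
    cv2.imwrite("pics/"+n,cv2.resize(im,None,fx=s,fy=s,interpolation=cv2.INTER_CUBIC))
E
python3 - <<'E'
from h import *
s=bot.get_state(); print(s)
for n in ("top","side"):
    p=optics.read_camera(n); save(p,n+"0.png")
    print(n,np.linalg.inv(p["world_to_cam"]))
    for t in ["instrument_case","lid_hinge","lid_handle","tweezers","tip_fixed","tip_sprung","grip_fixed","grip_sprung","mark_line","flux_bottle","pin_extractor","connector_a","connector_b"]:
        for r in models.pinpoint(t,p)[:3]: print(t,np.round(r["p"],2),np.round(r["pixel"],1),world(p,r["pixel"]))
E
```

```text
pics
{'clock': 0.0, 'q': array([-80.8739,  30.2813,  82.157 ,  -0.0007,  67.6914, -10.2284]), 'dq': array([ 0.0835,  0.0421,  0.0913, -0.0158, -0.0254,  0.0544]), 'joint_efforts': array([  0.0008, -44.2343, -17.8023,  -0.0001,   0.0086,   0.    ]), 'tool_pos': array([ 0.207 , -0.5889,  0.203 ]), 'tcp_rot': array([-179.8722,   -0.0224,   19.3547]), 'wrist_force': array([ 0.0471, -0.2461,  0.4987]), 'torque': array([0.0185, 0.0184, 0.0579]), 'gripper_force': 0.0, 'grip_width': 0.08552900391820528}
top [[ 0.0094 -0.9841  0.1773  0.4187]
 [-0.9996 -0.0043  0.0293 -0.0539]
 [-0.0281 -0.1775 -0.9837  1.0163]
 [ 0.      0.      0.      1.    ]]
instrument_case 0.65 [311.2 212.4] [ 0.5768 -0.0877  0.0901]
lid_hinge 0.73 [303.2 179.8] [ 0.6482 -0.0738  0.048 ]
lid_handle 0.71 [319.8 240.2] [ 0.5338 -0.107   0.0191]
tweezers 0.94 [185.3 240.2] [0.5338 0.1609 0.005 ]
tweezers 0.67 [417.2 216.7] [ 0.5812 -0.2979  0.02  ]
tip_fixed 0.81 [195.  316.7] [0.3841 0.1364 0.0009]
tip_sprung 0.62 [360.  220.8] [ 0.5726 -0.186   0.0195]
tip_sprung 0.6 [173.  320.7] [0.3761 0.1791 0.0019]
grip_fixed 0.76 [
[... 1432 characters left out ...]
.8] [0.3755 0.1856 0.0002]
grip_fixed 0.83 [177.2 217.8] [0.4499 0.1403 0.0049]
grip_sprung 0.67 [269.  246.2] [ 0.5535 -0.1168  0.0292]
grip_sprung 0.61 [174.1 209. ] [0.4536 0.177  0.0118]
mark_line 0.81 [265.3 235.5] [ 0.5661 -0.0762  0.03  ]
mark_line 0.78 [187.6 208.3] [0.484  0.1712 0.0095]
flux_bottle 0.66 [325.3 222.2] [ 0.7183 -0.061   0.0179]
pin_extractor 0.49 [290.7 231.1] [ 0.6241 -0.0751  0.0253]
pin_extractor 0.47 [269.1 248.8] [ 0.5544 -0.1154  0.0227]
connector_a 0.56 [337.7 306.6] [ 0.5813 -0.2996  0.0027]
connector_a 0.52 [366.5 270.8] [ 0.683  -0.2444  0.0075]
connector_b 0.56 [337.7 306.6] [ 0.5813 -0.2996  0.0027]
connector_b 0.52 [366.5 270.8] [ 0.683  -0.2444  0.0075]
```

View pics/top0.png

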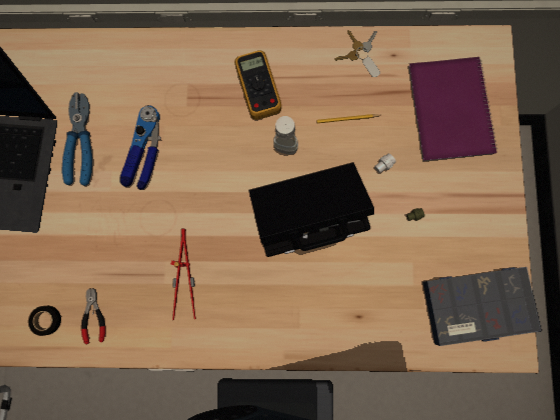

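View pics/side0.png

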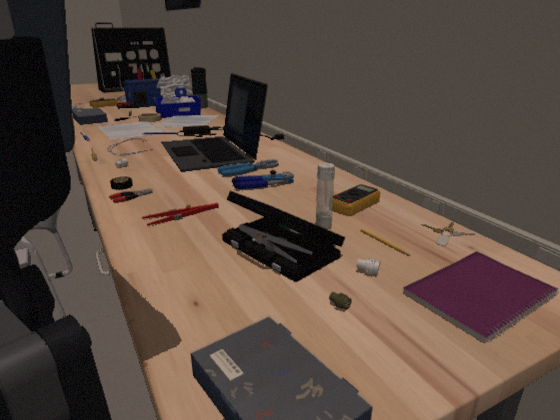

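```bash
python3 - <<'E'
from h import *
p=optics.read_camera("top"); q=optics.read_camera("side")
a=cv2.resize(p["pixels"][150:265,235:385],(800,600),interpolation=cv2.INTER_CUBIC) 
b=cv2.resize(q["pixels"][185:285,215:350],(800,600),interpolation=cv2.INTER_CUBIC)
f=lambda x:np.clip(255*(x/255.)**.5,0,255).astype(np.uint8)[...,::-1]
cv2.imwrite("pics/c1.png",f(cv2.resize(a,(800,600)))); cv2.imwrite("pics/c2.png",f(b))
# lid plane & height map
for v in range(160,262,8): print(v,[ "%.3f"%world(p,(u,v))[2] for u in range(245,385,10)])
E
```

```text
160 ['-0.000', '0.000', '0.000', '0.000', '-0.001', '-0.000', '-0.000', '-0.000', '0.000', '-0.000', '0.000', '0.001', '-0.001', '-0.001']
168 ['0.000', '-0.000', '-0.000', '-0.000', '0.001', '-0.001', '0.000', '-0.000', '-0.001', '0.044', '0.046', '0.047', '-0.002', '0.012']
176 ['0.001', '-0.000', '-0.000', '0.001', '-0.001', '0.001', '0.043', '0.047', '0.051', '0.056', '0.057', '0.061', '0.001', '0.000']
184 ['0.001', '0.000', '0.000', '0.042', '0.048', '0.053', '0.054', '0.058', '0.062', '0.064', '0.069', '0.072', '-0.001', '0.000']
192 ['0.000', '0.047', '0.052', '0.053', '0.058', '0.061', '0.063', '0.066', '0.071', '0.074', '0.078', '0.081', '0.085', '-0.000']
200 ['-0.002', '0.059', '0.061', '0.064', '0.068', '0.071', '0.074', '0.077', '0.081', '0.085', '0.088', '0.090', '0.094', '0.000']
208 ['0.001', '0.068', '0.072', '0.074', '0.079', '0.081', '0.084', '0.087', '0.092', '0.094', '0.097', '0.100', '0.104', '-0.001']
216 ['0.001', '0.077', '0.082', '0.084', '0.088', '0.091', '0.094', '0.097', '0.100', '0.102', '0.104', '0.094', '0.089', '-0.001']
224 ['0.001', '0.002', '0.091', '0.093', '0.096', '0.099', '0.103', '0.101', '0.095', '0.087', '0.104', '0.020', '0.022', '0.001']
232 ['0.001', '0.001', '0.100', '0.102', '0.101', '0.104', '0.087', '0.020', '0.020', '0.021', '0.119', '0.014', '-0.001', '-0.000']
240 ['-0.000', '-0.001', '0.094', '0.089', '0.026', '0.111', '0.020', '0.019', '0.120', '0.121', '0.001', '0.001', '0.001', '0.002']
248 ['0.001', '-0.001', '0.018', '0.023', '0.019', '0.017', '0.121', '0.001', '0.000', '-0.000', '0.000', '-0.000', '0.000', '-0.000']
256 ['-0.001', '-0.000', '0.000', '-0.000', '0.001', '0.000', '0.000', '0.000', '0.000', '0.000', '0.000', '0.001', '0.001', '0.000']
```

View pics/c1.png

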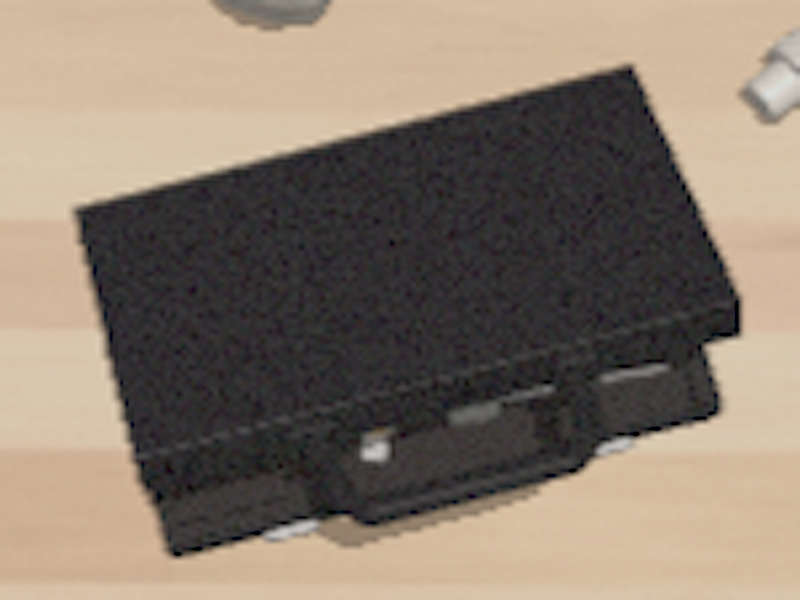

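View pics/c2.png

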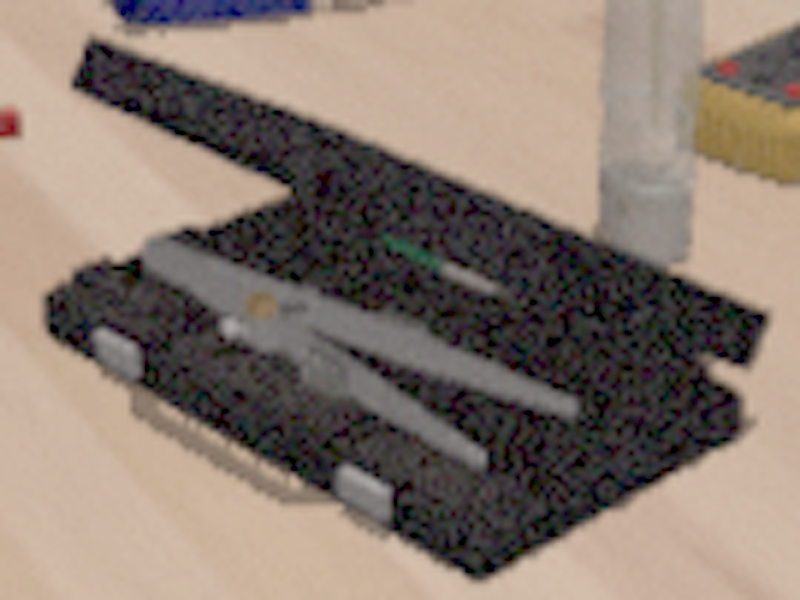

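```bash
python3 - <<'E'
from h import *
p=optics.read_camera("top"); q=optics.read_camera("side")
m=np.zeros((420,560),bool); m[155:262,240:380]=1
P=cloud(p,m)
L=P[(P[:,2]>.035)&(P[:,2]<.109)]
# RANSAC plane
rng=np.random.default_rng(0);best=0
for _ in range(400):
    a=L[rng.choice(len(L),3,False)];n=np.cross(a[1]-a[0],a[2]-a[0]);n/=np.linalg.norm(n)+1e-12
    i=abs((L-a[0])@n)<.0015
    if i.sum()>best:best=i.sum();I=i
T=L[I];c=T.mean(0);n=np.linalg.svd(T-c)[2][2];n*=np.sign(n[2])
ang=np.arccos(n[2]);psi=np.degrees(np.arctan2(n[1],n[0]))
print("lid",len(T),len(L),"angle",ang,"yaw from normal",psi)
r=cv2.minAreaRect(((T-c)[:,:2]*np.array([1/np.cos(ang),1])).astype(np.float32));
# rect in plane coordinates
for _ in range(2):
    ps=np.radians(psi); ex=np.array([np.cos(ps),np.sin(ps),0]);ey=np.array([-ex[1],ex[0],0]);f=np.cross(n,ey);f=f if f@ex>0 else -f
    uv=np.c_[(T-c)@f,(T-c)@ey]; r=cv2.minAreaRect((uv*1000).astype(np.float32)); print("rect",r)
    d=r[2] if r[2]<45 else r[2]-90
    psi+=d
print("psi",psi)
H=P[(P[:,2]>.109)]
ps=np.radians(psi); ex=np.array([np.cos(ps),np.sin(ps),0]);ey=np.array([-ex[1],ex[0],0])
h=np.c_[H@ex,H@ey,H[:,2]]; o=h[h[:,2]>.116]
print("handle",len(o),o.min(0),o.max(0),np.median(o,0)); 
b=cv2.fitLine(o[:,:2].astype(np.float32),cv2.DIST_HUBER,0,.01,.01).ravel();print("bar tilt deg",np.degrees(np.arctan2(-b[0],b[1])),b)
t=np.c_[T@ex,T@ey,T[:,2]]; print("lid top extents",np.percentile(t,[.3,99.7],axis=0))
print("far points z", t[t[:,0]>np.percentile(t[:,0],99)].mean(0))
print("tilt ex",ex)
E
```

```text
lid 4279 6423 angle 0.5354698984942469 yaw from normal 15.421530410067412
rect ((0.495513916015625, -0.9186630249023438), (213.9900360107422, 131.4847412109375), 89.91400146484375)
rect ((0.49671173095703125, -0.918670654296875), (213.99078369140625, 131.4846954345703), 89.98796081542969)
psi 15.32349269034085
handle 290 [ 0.4663 -0.285   0.1161] [ 0.4848 -0.1929  0.125 ] [ 0.4719 -0.2397  0.1199]
bar tilt deg -179.79024 [ 0.0037 -1.      0.4721 -0.2396]
lid top extents [[ 0.5071 -0.3463  0.041 ]
 [ 0.6167 -0.1338  0.106 ]]
far points z [ 0.6165 -0.246   0.0418]
tilt ex [0.9644 0.2643 0.    ]
```

>>> drive_tool --pt "35 -27 0" --pt "70 -54 0" --pt "105 -81 0" --pt "140 -108 0" --pt "175 -136 0" --pt "210 -163 0" --pt "245 -190 0" --pt "280 -217 0" --twist '[-7,-15,-23,-31,-39,-47,-55,-63]' --hand 0.36 --force 20

```text
clock: 2.4
tool_pos: [0.4003, -0.2907, 0.2043]
tcp_rot: [180.0, 0.0, 82.7]
wrist_force: [-0.1, -0.5, 0.0]
grip_width: 0.0307
gripper_force: 0.0
```

>>> drive_tool --pt "40 19 0" --pt "80 37 0" --pt "120 56 0" --pt "160 75 0" --pt "198 93 0" --pt "198 93 0" --pt "198 93 20" --pt "198 93 40" --twist '[-5,-10,-15,-20,-23,-23,-23,-23]'

```text
clock: 3.2
tool_pos: [0.5185, -0.1086, 0.1643]
tcp_rot: [179.9, 0.1, 105.4]
wrist_force: [-0.2, -0.0, -0.7]
grip_width: 0.0307
gripper_force: 0.0
```

```bash
cat >> h.py <<'E'
PSI=np.radians(15.32);EX=np.array([np.cos(PSI),np.sin(PSI),0]);EY=np.array([-EX[1],EX[0],0])
def cs(P): P=np.asarray(P); return np.stack([P@EX,P@EY,P[...,2]],-1)
def delta(tx,ty,tz,yaw=105.32):
    s=bot.get_state(); d=EX*tx+EY*ty+np.array([0,0,tz])-s["tool_pos"]; a=np.radians(s["tcp_rot"][2])
    print("at",cs(s["tool_pos"]),s["tcp_rot"],"tool delta mm",1000*np.array([d@[np.cos(a),np.sin(a),0],d@[np.sin(a),-np.cos(a),0],-d[2]]),"twist",s["tcp_rot"][2]-yaw)
E
python3 - <<'E'
from h import *
p=optics.read_camera("top"); save(p,"t2.png",(220,140,390,268),4.5)
delta(.471,-.240,.097)
E
```

```text
at [ 0.4689 -0.2403  0.1608] [-179.7517   -0.17    105.3445] tool delta mm [ 0.2999  2.0583 63.8095] twist 0.024493652503494445
```

>>> drive_tool --pt "0 0 25" --pt "0 0 50" --pt "0 0 67" --pt "0 0 67" --twist '[0,0,0,0]'

```text
clock: 3.65
tool_pos: [0.516, -0.1084, 0.0953]
tcp_rot: [-179.8, -0.2, 105.3]
wrist_force: [-1.2, -0.5, -0.5]
grip_width: 0.0307
gripper_force: 0.0
```

>>> drive_tool --pt "0 0 0" --pt "0 0 0" --pt "0 0 0" --pt "0 0 0" --twist '[0,0,0,0]' --hand 0.0 --force 20

```text
clock: 4.05
tool_pos: [0.5185, -0.1085, 0.098]
tcp_rot: [179.9, 0.1, 105.4]
wrist_force: [0.3, -0.7, 0.2]
grip_width: -0.0001
gripper_force: 0.0
```

```bash
python3 - <<'E'
from h import *
p=optics.read_camera("side"); 
im=np.clip(255*(p["pixels"][150:290,200:360]/255.)**.5,0,255).astype(np.uint8)[...,::-1]
cv2.imwrite("pics/s3.png",cv2.resize(im,(680,595),interpolation=cv2.INTER_CUBIC))
for x in (.471,):
  for z in (.097,.116,.121): print(z,proj(p,EX*x+EY*-.24+np.array([0,0,z])))
E
```

```text
0.097 [248.2257 215.0976]
0.116 [247.9073 205.3157]
0.121 [247.8224 202.7075]
```

View pics/s3.png

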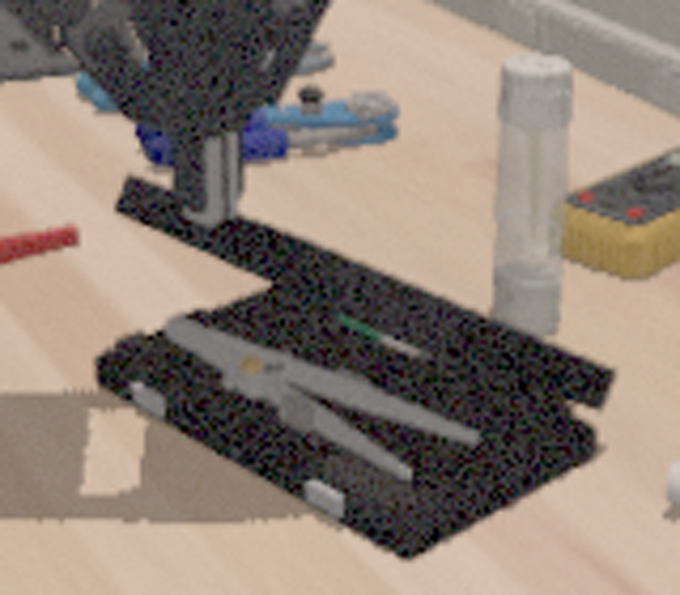

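```bash
python3 - <<'E'
from h import *
p=optics.read_camera("side"); t=optics.read_camera("top")
for v in range(180,224,3): print(v,[tuple(np.round(1000*cs(world(p,(u,v)))).astype(int)) for u in (232,240,246,250,254,262)])
for y in (-.347,-.240,-.133): print(y,proj(p,EX*.501+EY*y+np.array([0,0,.105])))
print("side handle ends",[proj(p,EX*.471+EY*y+np.array([0,0,.116])) for y in (-.275,-.205)])
m=np.zeros((420,560),bool); m[205:262,240:380]=1
P=cs(cloud(t,m)); print("top: pts z>.1, x<.5"); A=P[(P[:,2]>.108)&(P[:,2]<.135)&(P[:,0]<.5)]; print(len(A),A[np.linspace(0,len(A)-1,20).astype(int)])
E
```

```text
180 [(np.int64(698), np.int64(106), np.int64(17)), (np.int64(445), np.int64(-253), np.int64(173)), (np.int64(460), np.int64(-251), np.int64(169)), (np.int64(467), np.int64(-253), np.int64(168)), (np.int64(477), np.int64(-251), np.int64(165)), (np.int64(751), np.int64(42), np.int64(20))]
183 [(np.int64(706), np.int64(117), np.int64(3)), (np.int64(459), np.int64(-235), np.int64(160)), (np.int64(462), np.int64(-248), np.int64(162)), (np.int64(468), np.int64(-252), np.int64(162)), (np.int64(477), np.int64(-252), np.int64(160)), (np.int64(744), np.int64(34), np.int64(15))]
186 [(np.int64(695), np.int64(104), np.int64(0)), (np.int64(460), np.int64(-234), np.int64(154)), (np.int64(461), np.int64(-248), np.int64(157)), (np.int64(468), np.int64(-252), np.int64(156)), (np.int64(476), np.int64(-252), np.int64(154)), (np.int64(744), np.int64(34), np.int64(6))]
189 [(np.int64(681), np.int64(85), np.int64(0)), (np.int64(459), np.int64(-234), np.int64(148)), (np.int64(461), np.int64(-248), np.int64(152)), (np.int64(468), np.int64(-251), np.int64(151)), (np.int64(476), np.int64(-252), np.int64(149))
[... 3189 characters left out ...]
225.0468]
-0.24 [260.792  206.3687]
-0.133 [225.2496 190.85  ]
side handle ends [array([261.0185, 211.1875]), array([235.589, 199.799])]
top: pts z>.1, x<.5
55 [[ 0.4951 -0.1939  0.1105]
 [ 0.4939 -0.1991  0.1085]
 [ 0.4914 -0.1948  0.108 ]
 [ 0.4899 -0.1925  0.11  ]
 [ 0.4884 -0.1976  0.1115]
 [ 0.488  -0.192   0.1115]
 [ 0.4865 -0.1971  0.1132]
 [ 0.4858 -0.2006  0.111 ]
 [ 0.4844 -0.1965  0.1161]
 [ 0.484  -0.1927  0.1131]
 [ 0.4828 -0.1979  0.1114]
 [ 0.4806 -0.1973  0.1162]
 [ 0.4792 -0.2024  0.1161]
 [ 0.4772 -0.2018  0.1192]
 [ 0.476  -0.207   0.1172]
 [ 0.4744 -0.212   0.1196]
 [ 0.4737 -0.2082  0.119 ]
 [ 0.472  -0.2131  0.122 ]
 [ 0.4705 -0.2127  0.1209]
 [ 0.4665 -0.2154  0.1164]]
```

```bash
python3 - <<'E'
from h import *
s=bot.get_state(); print(s["clock"],s["q"],s["tool_pos"],cs(s["tool_pos"]),s["wrist_force"],s["grip_width"],s["gripper_force"])
p=optics.read_camera("side")
m=np.zeros((420,560),bool); m[130:206,236:262]=1
P=cs(cloud(p,m)); A=P[(abs(P[:,0]-.469)<.03)&(abs(P[:,1]+.241)<.03)]
for z in np.arange(.12,.2,.006):
    B=A[(A[:,2]>=z)&(A[:,2]<z+.006)]
    if len(B): print("%.3f"%z,len(B),B.min(0),B.max(0))
t=optics.read_camera("top"); print(proj(t,s["tool_pos"]))
save(t,"t4.png",(220,140,390,268),4.5)
E
```

```text
4.2 [-23.91    31.9135 101.4441  -0.0011  46.5975 -39.2704] [ 0.5181 -0.1083  0.0974] [ 0.4711 -0.2413  0.0974] [ 0.0863 -0.79   -0.0165] 0.0001299665677203107 0.0
0.120 42 [ 0.4662 -0.2578  0.12  ] [ 0.4741 -0.2124  0.1257]
0.126 31 [ 0.4656 -0.2538  0.1261] [ 0.4787 -0.2331  0.132 ]
0.132 49 [ 0.458  -0.2529  0.1322] [ 0.4854 -0.2338  0.1379]
0.138 59 [ 0.4582 -0.2538  0.1381] [ 0.4872 -0.233   0.1439]
0.144 53 [ 0.4579 -0.2528  0.144 ] [ 0.4858 -0.234   0.15  ]
0.150 58 [ 0.4572 -0.2536  0.1501] [ 0.4853 -0.2344  0.1559]
0.156 56 [ 0.4578 -0.2528  0.1562] [ 0.4848 -0.2345  0.162 ]
0.162 44 [ 0.4546 -0.2548  0.162 ] [ 0.4912 -0.241   0.1679]
0.168 71 [ 0.4418 -0.2559  0.1681] [ 0.4957 -0.2465  0.174 ]
0.174 101 [ 0.4393 -0.256   0.1741] [ 0.4951 -0.2317  0.1799]
0.180 82 [ 0.4394 -0.2553  0.18  ] [ 0.4971 -0.2316  0.1858]
0.186 73 [ 0.4397 -0.2591  0.1861] [ 0.4875 -0.228   0.192 ]
0.192 100 [ 0.4409 -0.259   0.192 ] [ 0.4886 -0.2282  0.198 ]
0.198 71 [ 0.4487 -0.2597  0.1981] [ 0.4893 -0.2371  0.204 ]
[322.8753 243.8789]
```

View pics/t4.png

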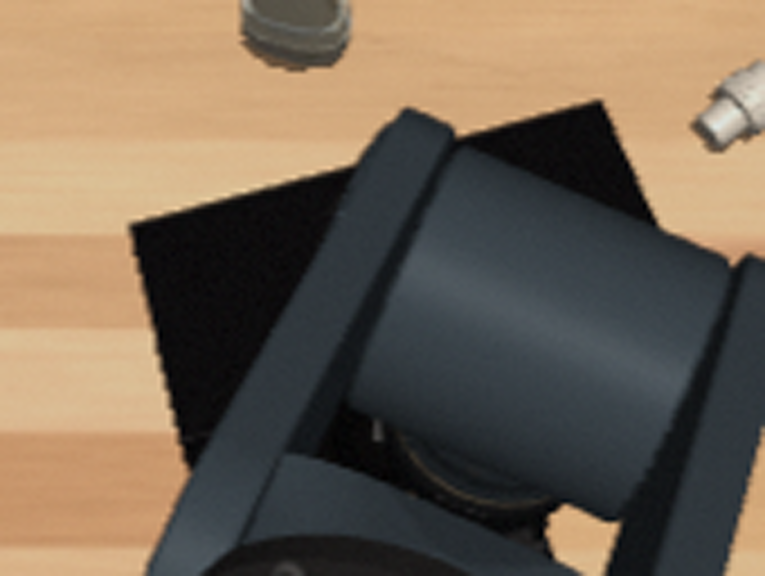

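>>> drive_tool --pt "0 0 -20" --pt "0 0 -40" --pt "0 0 -40" --twist '[0,0,0]'

```text
clock: 4.6
tool_pos: [0.5198, -0.109, 0.1391]
tcp_rot: [179.8, 0.2, 105.4]
wrist_force: [0.6, -0.5, 0.6]
grip_width: 0.0001
gripper_force: 0.0
```

```bash
python3 - <<'E'
from h import *
s=bot.get_state(); print(s["clock"],cs(s["tool_pos"]),s["wrist_force"],s["grip_width"])
p=optics.read_camera("side")
m=np.zeros((420,560),bool); m[60:206,200:300]=1
P=cs(cloud(p,m)); A=P[(abs(P[:,0]-.469)<.07)&(abs(P[:,1]+.241)<.06)]
for z in np.arange(.12,.29,.004):
    B=A[(A[:,2]>=z)&(A[:,2]<z+.004)]
    if len(B): print("%.3f"%z,len(B),B.min(0)[:2],B.max(0)[:2])
E
```

```text
4.6 [ 0.4725 -0.2424  0.1391] [ 0.5936 -0.5044  0.5559] 6.849144221935337e-05
0.120 48 [ 0.4667 -0.2572] [ 0.4751 -0.2039]
0.164 4 [ 0.4677 -0.2463] [ 0.4684 -0.2324]
0.168 24 [ 0.4651 -0.2546] [ 0.4803 -0.2326]
0.172 29 [ 0.4604 -0.2539] [ 0.485  -0.2362]
0.176 38 [ 0.4585 -0.2556] [ 0.4868 -0.2361]
0.180 40 [ 0.4592 -0.2542] [ 0.4869 -0.234 ]
0.184 40 [ 0.4586 -0.2537] [ 0.4873 -0.233 ]
0.188 40 [ 0.4589 -0.255 ] [ 0.4872 -0.2352]
0.192 45 [ 0.4594 -0.254 ] [ 0.4884 -0.2343]
0.196 42 [ 0.4585 -0.2544] [ 0.4874 -0.2357]
0.200 39 [ 0.4593 -0.2541] [ 0.4865 -0.2353]
0.204 32 [ 0.4581 -0.2544] [ 0.484  -0.2379]
0.208 38 [ 0.4488 -0.2565] [ 0.4974 -0.2471]
0.212 76 [ 0.4414 -0.2564] [ 0.5045 -0.2316]
0.216 105 [ 0.4382 -0.2565] [ 0.5076 -0.2302]
0.220 107 [ 0.4352 -0.256 ] [ 0.5115 -0.2308]
0.224 89 [ 0.433  -0.2557] [ 0.5154 -0.2307]
0.228 105 [ 0.4281 -0.2591] [ 0.5185 -0.2278]
0.232 122 [ 0.4259 -0.2598] [ 0.5201 -0.2226]
0.236 135 [ 0.4215 -0.2601] [ 0.5215 -0.2244]
0.240 125 [ 0.4186 -0.2598] [ 0.5266 -0.23  ]
0.244 137 [ 0.4159 -0.2608] [ 0.5283 -0.23  ]
0.248 146 [ 0.4126 -0.2594] [ 0.5327 -0.2302]
0.252 172 [ 0.4112 -0.2598] [ 0.534  -0.2307]
0.256 171 [ 0.4116 -0.2624] [ 0.5346 -0.2303]
0.260 152 [ 0.4156 -0.2625] [ 0.5292 -0.231 ]
0.264 122 [ 0.421  -0.2625] [ 0.5225 -0.2374]
0.268 121 [ 0.4283 -0.2625] [ 0.5181 -0.2367]
0.272 134 [ 0.4307 -0.2622] [ 0.5133 -0.2337]
0.276 120 [ 0.4315 -0.254 ] [ 0.5114 -0.2362]
0.280 116 [ 0.4337 -0.2549] [ 0.5112 -0.2342]
0.284 109 [ 0.4347 -0.2545] [ 0.5101 -0.2344]
0.288 64 [ 0.4347 -0.2544] [ 0.5077 -0.2342]
```

>>> drive_tool --pt "0 0 0" --pt "0 0 0" --pt "0 0 20" --pt "0 0 40" --pt "0 0 60" --pt "0 0 67" --pt "0 0 67" --twist '[0,0,0,0,0,0,0]' --hand 0.36

```text
clock: 5.35
tool_pos: [0.5168, -0.1078, 0.0685]
tcp_rot: [-179.8, -0.1, 105.3]
wrist_force: [-0.6, -0.5, -0.1]
grip_width: 0.0307
gripper_force: 0.0
```

>>> drive_tool --pt "0 0 0" --pt "0 0 0" --pt "0 0 0" --pt "0 0 0" --twist '[0,0,0,0]' --hand 0.0 --force 20

```text
clock: 5.75
tool_pos: [0.5178, -0.1086, 0.0707]
tcp_rot: [-180.0, 0.0, 105.4]
wrist_force: [-2.7, -1.1, 1.9]
grip_width: 0.0092
gripper_force: 20.5
```

>>> drive_tool --pt "0 6.3 -8.6" --pt "0 13.1 -16.8" --pt "0 20.4 -24.5" --pt "0 28.2 -31.8" --pt "0 36.4 -38.5" --pt "0 45.1 -44.7" --pt "0 54.2 -50.2" --pt "0 63.6 -55.3" --twist '[0,0,0,0,0,0,0,0]'

```text
clock: 6.55
tool_pos: [0.5792, -0.0916, 0.1272]
tcp_rot: [-179.9, 0.1, 105.4]
wrist_force: [-2.6, -3.3, 2.5]
grip_width: 0.0092
gripper_force: 20.1
```

>>> drive_tool --pt "0 9.7 -4.3" --pt "0 19.6 -8.1" --pt "0 29.8 -11.1" --pt "0 40.2 -13.6" --pt "0 50.7 -15.3" --pt "0 61.3 -16.4" --pt "0 71.9 -16.7" --pt "0 82.4 -16.4" --twist '[0,0,0,0,0,0,0,0]'

```text
clock: 7.35
tool_pos: [0.6597, -0.0695, 0.1413]
tcp_rot: [-180.0, 0.0, 105.4]
wrist_force: [-0.8, -3.8, 1.4]
grip_width: 0.0091
gripper_force: 20.8
```

```bash
cat > lid.py <<'E'
from h import *
s=bot.get_state(); print(s["clock"],cs(s["tool_pos"]),s["wrist_force"],s["grip_width"])
p=optics.read_camera("side")
m=np.zeros((420,560),bool); m[100:290,200:380]=1
P=cs(cloud(p,m)); A=P[(P[:,2]>.035)&(P[:,2]<.145)&(P[:,0]>.57)&(P[:,0]<.66)&(P[:,1]>-.35)&(P[:,1]<-.13)]
for z in np.arange(.035,.145,.01):
    B=A[(A[:,2]>=z)&(A[:,2]<z+.01)]
    if len(B): print("%.3f"%z,len(B),np.percentile(B[:,0],[5,25,50,75,95]))
B=A[(A[:,2]>.05)&(A[:,2]<.135)]
B=B[abs(B[:,0]-np.median(B[:,0]))<.012]
print("dx/dz slope, angle",np.polyfit(B[:,2],B[:,0],1),len(B))
E
python3 lid.py
```

```text
7.35 [ 0.6179 -0.2413  0.1413] [-0.8215 -3.7569  1.4369] 0.009101574516132999
0.035 363 [0.6117 0.6212 0.622  0.6228 0.624 ]
0.045 365 [0.6128 0.6212 0.6221 0.6228 0.6238]
0.055 377 [0.6113 0.6212 0.6222 0.6231 0.6241]
0.065 378 [0.6123 0.6213 0.6222 0.6231 0.624 ]
0.075 398 [0.6107 0.6214 0.6223 0.6231 0.6244]
0.085 401 [0.612  0.6217 0.6226 0.6234 0.6245]
0.095 390 [0.6106 0.6217 0.6226 0.6234 0.6244]
0.105 414 [0.6124 0.6217 0.6225 0.6234 0.6247]
0.115 410 [0.6121 0.6219 0.6228 0.6236 0.6246]
0.125 416 [0.6131 0.622  0.6228 0.6236 0.6245]
0.135 219 [0.6098 0.621  0.6226 0.6234 0.6248]
dx/dz slope, angle [0.0082 0.6213] 3235
```

>>> drive_tool --pt "0 0 0" --pt "0 0 0" --pt "0 0 0" --pt "0 0 -20" --pt "0 0 -50" --pt "0 0 -80" --pt "0 -40 -80" --pt "0 -80 -80" --twist '[0,0,0,0,0,0,0,0]' --hand 0.36

```text
clock: 8.2
tool_pos: [0.5818, -0.0908, 0.2229]
tcp_rot: [179.8, 0.1, 105.4]
wrist_force: [0.2, -0.9, 0.2]
grip_width: 0.0306
gripper_force: 0.0
```

```bash
python3 lid.py; python3 - <<'E'
from h import *
for n in ("side","top"):
    p=optics.read_camera(n)
    for t in ["tweezers","tip_fixed","tip_sprung","grip_fixed","grip_sprung","mark_line"]:
        for r in models.pinpoint(t,p)[:2]: print(n,t,np.round(r["p"],2),np.round(r["pixel"],1),cs(world(p,r["pixel"])),"z26",cs(world(p,r["pixel"],.026)))
    if n=="side":
        b=np.clip(255*(p["pixels"][185:285,215:350]/255.)**.5,0,255).astype(np.uint8)[...,::-1]
        cv2.imwrite("pics/c5.png",cv2.resize(b,(800,592),interpolation=cv2.INTER_CUBIC))
        m=np.zeros((420,560),bool);m[220:275,225:320]=1; v,u=np.nonzero(m&(p["z_map"]>0));P=cs(cloud(p,m));C=p["pixels"][v,u].mean(1)
        A=P[(C>65)&(P[:,2]>.018)&(P[:,2]<.045)&(P[:,0]>.487)&(P[:,0]<.56)]
        for y in np.arange(-.36,-.13,.01):
            B=A[(A[:,1]>=y)&(A[:,1]<y+.01)]
            if len(B): print("%.3f"%y,len(B),B.min(0),B.max(0),np.percentile(B[:,2],90))
E
```

```text
8.2 [ 0.5371 -0.2413  0.2229] [ 0.1898 -0.9135  0.2382] 0.03058112327254266
0.035 363 [0.6125 0.6212 0.622  0.6228 0.6242]
0.045 380 [0.6123 0.6215 0.6224 0.6233 0.6242]
0.055 384 [0.613  0.6216 0.6226 0.6234 0.6247]
0.065 379 [0.6133 0.622  0.6228 0.6235 0.6246]
0.075 387 [0.6129 0.6221 0.623  0.6237 0.6249]
0.085 392 [0.6144 0.6224 0.6232 0.6239 0.625 ]
0.095 401 [0.6144 0.6226 0.6234 0.6242 0.6253]
0.105 409 [0.6125 0.6225 0.6235 0.6243 0.6256]
0.115 408 [0.615  0.6229 0.6237 0.6245 0.6257]
0.125 420 [0.6141 0.6231 0.624  0.6248 0.626 ]
0.135 211 [0.612  0.6228 0.6237 0.6244 0.6256]
dx/dz slope, angle [0.0169 0.6213] 3260
side tweezers 0.96 [245.4 235.8] [ 0.507  -0.1844  0.0216] z26 [ 0.5017 -0.1911  0.026 ]
side tweezers 0.74 [210.1 207.5] [0.5604 0.0152 0.004 ] z26 [ 0.5322 -0.0275  0.026 ]
side tip_fixed 0.86 [143.4 222. ] [0.4089 0.058  0.0004] z26 [0.386  0.0062 0.026 ]
side tip_fixed 0.76 [310.  252.4] [ 0.5449 -0.3243  0.0265] z26 [ 0.5456 -0.3238  0.026 ]
side tip_sprung 0.81 [297.4 262.7] [ 0.5082 -0.328   0.0215] z26 [ 0.5028 -0.3331  0.026 ]
side tip_sprung 0.77 [139.5
[... 2127 characters left out ...]
.025923080104607976
-0.140 7 [ 0.493  -0.1394  0.0194] [ 0.556  -0.1369  0.0246] 0.024474998387305304
top tweezers 0.8 [182.8 238.7] [0.5602 0.0169 0.0128] z26 [0.558  0.0146 0.026 ]
top tweezers 0.33 [311.8 212.4] [ 0.4497 -0.1943  0.6275] z26 [ 0.5428 -0.2433  0.026 ]
top tip_fixed 0.58 [352.1 205. ] [ 0.45   -0.2289  0.6085] z26 [ 0.5365 -0.3236  0.026 ]
top tip_fixed 0.32 [386.6 164. ] [ 0.5981 -0.4125  0.0274] z26 [ 0.5984 -0.4128  0.026 ]
top grip_fixed 0.87 [191.2 283.9] [0.4693 0.0207 0.0134] z26 [0.4683 0.0184 0.026 ]
top grip_sprung 0.76 [170.3 283.5] [0.4817 0.063  0.0009] z26 [0.4794 0.0574 0.026 ]
top mark_line 0.67 [182.5 265.6] [0.5091 0.0303 0.0079] z26 [0.5069 0.0268 0.026 ]
```

View pics/c5.png

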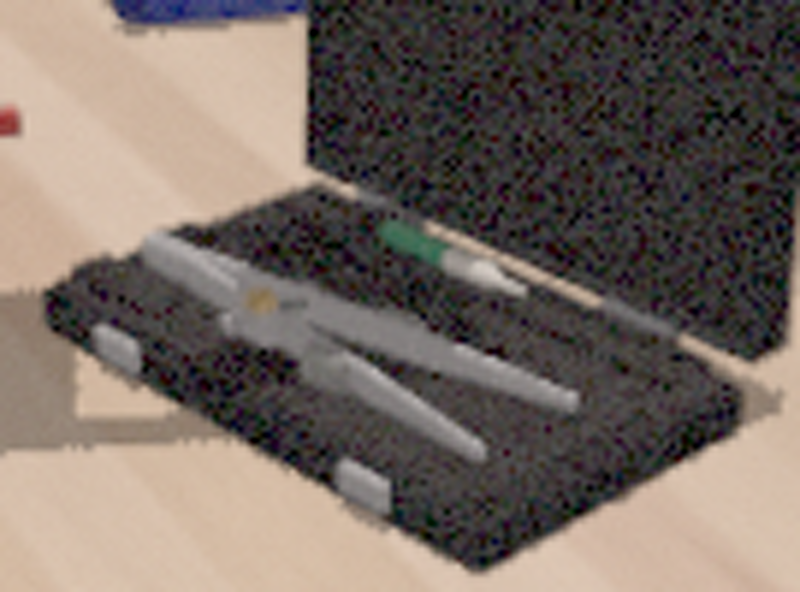

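>>> drive_tool --pt "-16 -14 0" --pt "-16 -14 0" --pt "-16 -14 0" --pt "-16 -14 0" --twist '[-1.4,-1.4,-1.4,-1.4]' --hand 0.6

```text
clock: 9.35
tool_pos: [0.5725, -0.1095, 0.2217]
tcp_rot: [180.0, -0.0, 106.7]
wrist_force: [-0.5, 0.2, -0.1]
grip_width: 0.0512
gripper_force: 0.0
```

```bash
python3 - <<'E'
from h import *
s=bot.get_state(); print(s["clock"],cs(s["tool_pos"]),s["tcp_rot"],s["grip_width"])
p=optics.read_camera("side")
m=np.zeros((420,560),bool); m[0:240,150:400]=1
P=cs(cloud(p,m)); A=P[(abs(P[:,0]-.523)<.12)&(abs(P[:,1]+.2575)<.06)&(P[:,2]>.2)]
for z in np.arange(.236,.40,.008):
    B=A[(A[:,2]>=z)&(A[:,2]<z+.008)]
    if len(B): print("%.3f"%z,len(B),B.min(0)[:2],B.max(0)[:2])
B=A[(A[:,2]>.255)&(A[:,2]<.28)]; h=np.histogram(B[:,0],bins=np.arange(.46,.59,.004)); print(np.c_[h[1][:-1],h[0]][h[0]>0].T)
E
```

```text
9.35 [ 0.5232 -0.2569  0.2217] [179.9801  -0.0148 106.7391] 0.0512079021796212
0.252 90 [ 0.4869 -0.269 ] [ 0.5586 -0.2455]
0.260 122 [ 0.484  -0.2689] [ 0.566  -0.2455]
0.268 133 [ 0.4841 -0.2692] [ 0.5663 -0.2459]
0.276 132 [ 0.4839 -0.2695] [ 0.5642 -0.2457]
0.284 128 [ 0.4844 -0.2695] [ 0.5637 -0.2449]
0.292 149 [ 0.4687 -0.2714] [ 0.5819 -0.2443]
0.300 250 [ 0.4652 -0.2731] [ 0.5827 -0.2436]
0.308 263 [ 0.4644 -0.2737] [ 0.5852 -0.2394]
0.316 297 [ 0.4625 -0.2747] [ 0.5872 -0.2393]
0.324 338 [ 0.4606 -0.2754] [ 0.5884 -0.2432]
0.332 353 [ 0.4587 -0.2762] [ 0.5907 -0.2407]
0.340 365 [ 0.4566 -0.2772] [ 0.5926 -0.2455]
0.348 387 [ 0.4556 -0.2774] [ 0.592  -0.2462]
0.356 263 [ 0.4598 -0.276 ] [ 0.5853 -0.2461]
0.364 220 [ 0.4848 -0.2699] [ 0.5619 -0.2499]
0.372 214 [ 0.4856 -0.2936] [ 0.5572 -0.2396]
0.380 271 [ 0.4861 -0.2947] [ 0.5499 -0.2327]
0.388 283 [ 0.4852 -0.2953] [ 0.5482 -0.2348]
0.396 292 [ 0.4854 -0.2949] [ 0.5479 -0.2361]
[[  0.484   0.488   0.492   0.496   0.548   0.552   0.556   0.56    0.564]
 [ 73.     37.     61.     22.    141.     24.     12.      8.      2.   ]]
```

```bash
python3 - <<'E'
from h import *
p=optics.read_camera("side")
m=np.zeros((420,560),bool); m[0:300,150:400]=1
P=cs(cloud(p,m)); A=P[(abs(P[:,0]-.523)<.05)&(abs(P[:,1]+.2575)<.02)&(P[:,2]>.2)]
print("lowest",np.sort(A[:,2])[[0,2,5,10,20,40]])
for n,(a,b) in {"front":(.482,.500),"rear":(.546,.568)}.items():
    for y in np.arange(-.275,-.238,.005):
        B=P[(P[:,0]>a)&(P[:,0]<b)&(P[:,1]>y)&(P[:,1]<y+.005)&(P[:,2]<.1)]
        if len(B): print(n,"%.3f"%y,len(B),np.percentile(B[:,2],[5,50,95]), B[B[:,2].argmax()])
E
```

```text
lowest [0.2526 0.2529 0.2532 0.2537 0.2545 0.2561]
front -0.275 31 [0.0018 0.0158 0.0209] [ 0.4955 -0.2725  0.0211]
front -0.270 32 [0.0002 0.0165 0.0212] [ 0.4989 -0.266   0.0213]
front -0.265 27 [-0.      0.0155  0.021 ] [ 0.4892 -0.263   0.0218]
front -0.260 30 [-0.0003  0.0134  0.0211] [ 0.488  -0.256   0.0215]
front -0.255 30 [0.0009 0.0157 0.0209] [ 0.4961 -0.2525  0.0212]
front -0.250 30 [0.0009 0.0161 0.0209] [ 0.4923 -0.2483  0.0209]
front -0.245 22 [0.0004 0.0167 0.0206] [ 0.4935 -0.2441  0.0209]
front -0.240 27 [0.0005 0.0157 0.0206] [ 0.4866 -0.2377  0.021 ]
rear -0.275 8 [0.0195 0.0205 0.0216] [ 0.56   -0.2712  0.0217]
rear -0.270 6 [0.0196 0.0214 0.0216] [ 0.5661 -0.2653  0.0216]
rear -0.265 8 [0.0195 0.0204 0.0211] [ 0.558  -0.2623  0.0212]
rear -0.260 8 [0.0197 0.0206 0.0217] [ 0.5571 -0.2577  0.022 ]
rear -0.255 8 [0.0193 0.0207 0.0216] [ 0.5574 -0.2517  0.0218]
rear -0.250 5 [0.0198 0.0205 0.021 ] [ 0.5628 -0.2491  0.021 ]
rear -0.245 4 [0.0199 0.0211 0.0214] [ 0.5668 -0.2422  0.0214]
rear -0.240 6 [0.0195 0.0206 0.0209] [ 0.5676 -0.2356  0.0209]
```

>>> drive_tool --pt "0 0 45" --pt "0 0 90" --pt "0 0 130" --pt "0 0 165" --pt "0 0 190" --pt "0 0 205" --pt "0 0 214" --pt "0 0 214" --twist '[0,0,0,0,0,0,0,0]'

```text
clock: 10.25
tool_pos: [0.5722, -0.1097, 0.0071]
tcp_rot: [-180.0, -0.0, 106.8]
wrist_force: [-0.3, -0.5, 0.2]
grip_width: 0.0514
gripper_force: 0.0
```

```bash
python3 - <<'E'
from h import *
s=bot.get_state(); print(s["clock"],cs(s["tool_pos"]),s["wrist_force"],s["grip_width"])
p=optics.read_camera("side")
b=np.clip(255*(p["pixels"][185:285,215:350]/255.)**.5,0,255).astype(np.uint8)[...,::-1]
cv2.imwrite("pics/c6.png",cv2.resize(b,(800,592),interpolation=cv2.INTER_CUBIC))
m=np.zeros((420,560),bool); m[0:300,150:400]=1
P=cs(cloud(p,m)); A=P[(P[:,0]>.48)&(P[:,0]<.5)&(abs(P[:,1]+.2575)<.014)&(P[:,2]>.026)]
print("lowest front finger",np.sort(A[:,2])[[0,2,5,10]])
E
```

```text
10.25 [ 0.5229 -0.2569  0.0071] [-0.3037 -0.5118  0.1542] 0.05140499813183951
lowest front finger [0.0376 0.0393 0.0398 0.0411]
```

View pics/c6.png

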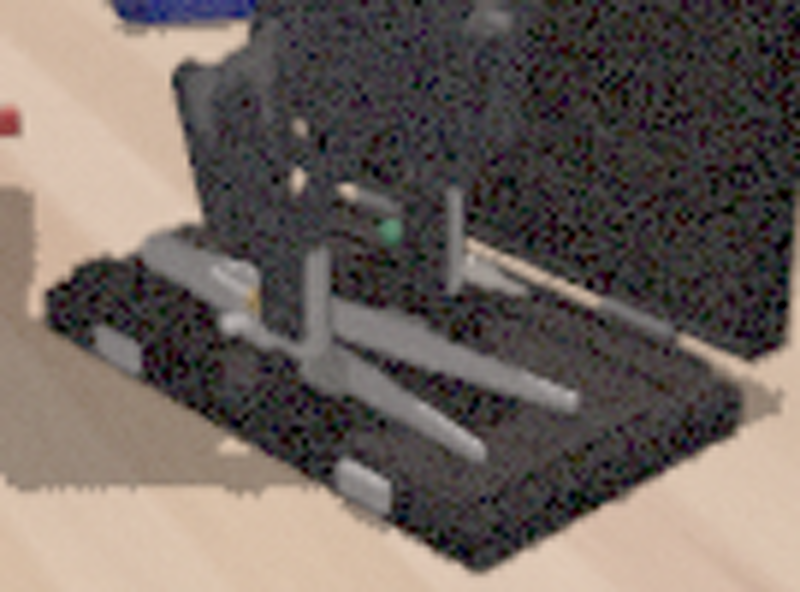

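>>> drive_tool --pt "0 0 5" --pt "0 0 10" --pt "0 0 14" --pt "0 0 14" --twist '[0,0,0,0]'

```text
clock: 10.7
tool_pos: [0.572, -0.1098, -0.0066]
tcp_rot: [-180.0, -0.0, 106.8]
wrist_force: [-0.5, -0.1, 0.6]
grip_width: 0.0513
gripper_force: 0.0
```

>>> drive_tool --pt "0 0 0" --pt "0 0 0" --pt "0 0 0" --pt "0 0 0" --twist '[0,0,0,0]' --hand 0.48 --force 20

```text
clock: 11.1
tool_pos: [0.5723, -0.1099, -0.0062]
tcp_rot: [-180.0, 0.0, 106.8]
wrist_force: [-0.3, 0.0, 1.1]
grip_width: 0.0408
gripper_force: 2.3
```

>>> drive_tool --pt "0 0 0" --pt "0 0 0" --pt "0 0 -2" --pt "0 0 -5" --pt "0 0 -10" --pt "0 0 -15" --pt "0 0 -20" --pt "0 0 -20" --twist '[0,0,0,0,0,0,0,0]' --hand 0.43

```text
clock: 11.9
tool_pos: [0.5729, -0.1102, 0.0146]
tcp_rot: [179.9, 0.1, 106.8]
wrist_force: [0.2, 1.1, -0.8]
grip_width: 0.0367
gripper_force: 3.8
```

```bash
cat > tw.py <<'E'
from h import *
import sys
zs=float(sys.argv[1])
s=bot.get_state(); print(s["clock"],cs(s["tool_pos"]),s["wrist_force"],s["grip_width"],s["gripper_force"])
p=optics.read_camera("side")
for t in ["tip_fixed","tip_sprung","grip_sprung","mark_line","tweezers"]:
    for r in models.pinpoint(t,p)[:2]:
        w=cs(world(p,r["pixel"]))
        if .45<w[0]<.6: print(t,np.round(r["p"],2),np.round(r["pixel"],1),w)
m=np.zeros((420,560),bool)
tr=[r for r in models.trace("tweezers",p) if r["pixel"][0]>225]
P=cs(cloud(p,tr[0]["pixels"])); print("mask p",tr[0]["p"],len(P))
P=P[(P[:,0]>.47)&(P[:,0]<.58)&(P[:,1]>-.36)&(P[:,1]<-.13)&(P[:,2]>zs-.03)&(P[:,2]<zs+.045)]
for y in np.arange(-.36,-.13,.01):
    B=P[(P[:,1]>=y)&(P[:,1]<y+.01)]
    if len(B)>2: print("%.3f"%y,len(B),"x",B[:,0].min(),B[:,0].max(),"z",np.percentile(B[:,2],[5,95]))
E
python3 tw.py .04
```

```text
11.9 [ 0.5235 -0.2576  0.0146] [ 0.1527  1.1268 -0.8082] 0.03671842225823726 3.8025216060987077
tip_fixed 0.58 [308.3 243. ] [ 0.5782 -0.2896  0.0199]
tip_sprung 0.69 [298.2 242.1] [ 0.5657 -0.2744  0.0206]
tip_sprung 0.56 [244.8 235.5] [ 0.5058 -0.1841  0.0226]
grip_sprung 0.6 [174.1 212.4] [0.4813 0.0471 0.0052]
grip_sprung 0.54 [267.4 239.4] [ 0.5001 -0.2579  0.0442]
mark_line 0.89 [189.4 205.9] [0.5166 0.0357 0.0148]
mark_line 0.74 [265.  232.1] [ 0.4926 -0.26    0.0628]
tweezers 0.77 [247.9 234.2] [ 0.518  -0.1789  0.0192]
tweezers 0.63 [212.4 209.5] [0.5608 0.0065 0.0014]
mask p 0.81 521
-0.330 23 x 0.5078492780057433 0.5441845788087432 z [0.0554 0.0608]
-0.320 32 x 0.5076543768464368 0.5431402037773899 z [0.0528 0.0595]
-0.310 31 x 0.5085353303274712 0.5412074514037892 z [0.0513 0.0581]
-0.300 40 x 0.5097469752835381 0.5404128313821857 z [0.0489 0.0573]
-0.290 41 x 0.5093401387158732 0.5404538199463004 z [0.046  0.0556]
-0.280 49 x 0.5095401912932066 0.5799850654280482 z [0.0311 0.0542]
-0.270 49 x 0.5087809745486712 0.5505920906156415 z [0.0413 0.0532]
-0.260 32 x 0.5323487095234414 0.5616409671692578 z [0.0312 0.0515]
-0.250 26 x 0.5304026349731276 0.5654438018798452 z [0.0202 0.0505]
-0.240 3 x 0.5605747270467708 0.562668284378204 z [0.0191 0.0196]
-0.230 40 x 0.4997130959877325 0.5161129853280231 z [0.0363 0.0508]
-0.220 20 x 0.49771623562757283 0.5139742138915231 z [0.035  0.0509]
-0.210 10 x 0.5154711201729537 0.518316351716028 z [0.0365 0.0419]
-0.200 29 x 0.5158609110035893 0.5294150215471611 z [0.0239 0.0403]
-0.190 20 x 0.5169473880016093 0.5265484980108964 z [0.0298 0.0383]
-0.180 24 x 0.5173097861082886 0.5259996801350256 z [0.0212 0.037 ]
-0.170 23 x 0.5171008814249574 0.5585485020152785 z [0.0203 0.0349]
-0.160 22 x 0.5167322567863062 0.5560756641493746 z [0.0207 0.0339]
-0.150 5 x 0.5223299838132669 0.541355513189315 z [0.0212 0.0261]
```

>>> drive_tool --pt "0 0 5" --pt "0 0 10" --pt "0 0 15" --pt "0 0 19" --pt "0 0 21" --pt "0 0 21" --twist '[0,0,0,0,0,0]'

```text
clock: 12.85
tool_pos: [0.572, -0.1098, -0.0074]
tcp_rot: [-180.0, -0.0, 106.8]
wrist_force: [-0.5, -0.7, 0.2]
grip_width: 0.0369
gripper_force: 4.1
```

```bash
python3 tw.py .02
```

```text
12.85 [ 0.5227 -0.257  -0.0074] [-0.5482 -0.7441  0.1543] 0.036910439736704076 4.086290001869202
tip_fixed 0.56 [312.9 256.4] [ 0.5458 -0.3309  0.0205]
tip_sprung 0.78 [301.2 258.3] [ 0.5261 -0.3202  0.0199]
grip_sprung 0.71 [172.5 211.9] [0.4775 0.0474 0.0076]
grip_sprung 0.54 [269.2 248.5] [ 0.4974 -0.2656  0.0292]
mark_line 0.96 [264.6 236.8] [ 0.4938 -0.2573  0.0517]
mark_line 0.79 [187.4 207.5] [0.512  0.0376 0.0115]
tweezers 0.86 [245.4 232.3] [ 0.5173 -0.1719  0.0212]
tweezers 0.78 [212.6 209.1] [0.5643 0.0107 0.    ]
mask p 0.85 422
-0.320 20 x 0.507621912395417 0.5416002371794002 z [0.0247 0.0302]
-0.310 27 x 0.5075294093542666 0.5406953785685797 z [0.0246 0.031 ]
-0.300 31 x 0.5089905861270037 0.5397762032655342 z [0.0241 0.0309]
-0.290 38 x 0.5085528374784738 0.5389427122614717 z [0.0237 0.0314]
-0.280 35 x 0.5097051112569086 0.5377156879183921 z [0.0226 0.0322]
-0.270 37 x 0.5109438973811553 0.540531212321255 z [0.0225 0.0326]
-0.260 42 x 0.5284962703518542 0.541034783153671 z [0.0202 0.0327]
-0.250 13 x 0.5309541598683896 0.5368216022126906 z [0.0214 0.0322]
-0.230 31 x 0.4993528663829219 0.5511421512207929 z [0.0251 0.038 ]
-0.220 22 x 0.49960006980873206 0.5129542651079906 z [0.0224 0.0386]
-0.210 11 x 0.5148233267603624 0.5181419453298524 z [0.0235 0.0325]
-0.200 28 x 0.5141786906339494 0.5250543271101069 z [0.0202 0.0325]
-0.190 21 x 0.5159484297099389 0.5245040235449785 z [0.0212 0.0325]
-0.180 23 x 0.5166908276234786 0.5263728777287704 z [0.0218 0.0333]
-0.170 25 x 0.5171255347649198 0.5249776535291059 z [0.0211 0.033 ]
-0.160 16 x 0.5171144474475169 0.5352294213556716 z [0.023 0.032]
```

>>> drive_tool --pt "0 0 0" --pt "0 0 0" --pt "0 0 0" --pt "0 0 -4" --pt "0 0 -8" --pt "0 0 -14" --pt "0 0 -20" --pt "0 0 -20" --twist '[0,0,0,0,0,0,0,0]' --hand 0.37

```text
clock: 14.0
tool_pos: [0.5731, -0.1102, 0.0137]
tcp_rot: [179.9, 0.1, 106.8]
wrist_force: [0.0, -0.2, -0.8]
grip_width: 0.0322
gripper_force: 5.9
```

```bash
python3 tw.py .04 | grep -v -e tip_ -e mark -e "grip_"
```

```text
14.0 [ 0.5236 -0.2577  0.0137] [ 0.0354 -0.2108 -0.8008] 0.03221220427475135 5.9106747061014175
tweezers 0.96 [211.2 211.3] [0.5537 0.0014 0.0005]
tweezers 0.72 [245.7 225.8] [ 0.5324 -0.1546  0.0247]
mask p 0.83 565
-0.330 26 x 0.5112876065485313 0.5409768498499161 z [0.045  0.0501]
-0.320 32 x 0.5113838809677453 0.538201797128844 z [0.045  0.0508]
-0.310 37 x 0.5120923676079493 0.5392823492030869 z [0.044  0.0511]
-0.300 40 x 0.5128376209884243 0.5731738478534129 z [0.021  0.0517]
-0.290 47 x 0.5128592804002623 0.5794629666238085 z [0.0211 0.0521]
-0.280 50 x 0.5125809197389122 0.568623012396185 z [0.0422 0.0528]
-0.270 55 x 0.5086608116767615 0.5574344796155121 z [0.0359 0.0533]
-0.260 40 x 0.5291112086934696 0.5637686806035116 z [0.0204 0.0532]
-0.250 21 x 0.5297382893242252 0.5621045914394122 z [0.0201 0.0529]
-0.240 5 x 0.542222415564084 0.5799218431718649 z [0.0203 0.0212]
-0.230 44 x 0.4993198402055425 0.517892063787969 z [0.0443 0.0593]
-0.220 23 x 0.4981406594849552 0.5287719280991781 z [0.0433 0.0588]
-0.210 19 x 0.5161081082822635 0.5293170219828652 z [0.0438 0.0532]
-0.200 28 x 0.5165925745609592 0.5267418922534426 z [0.0435 0.0532]
-0.190 25 x 0.5168642274554603 0.5383496649744386 z [0.0264 0.0533]
-0.180 22 x 0.517604323681823 0.5356129372535804 z [0.0432 0.0531]
-0.170 22 x 0.5173931996965769 0.5383255562475875 z [0.0436 0.0533]
-0.160 15 x 0.5186678436509966 0.5256824306069554 z [0.0432 0.053 ]
-0.150 3 x 0.5197438382782923 0.5198532464978144 z [0.0451 0.0492]
```

>>> drive_tool --pt "0 0 -8" --pt "0 0 -20" --pt "0 0 -34" --pt "0 0 -48" --pt "0 0 -62" --pt "0 0 -72" --pt "0 0 -80" --pt "0 0 -80" --twist '[0,0,0,0,0,0,0,0]'

```text
clock: 15.15
tool_pos: [0.5732, -0.1102, 0.0942]
tcp_rot: [179.9, 0.1, 106.8]
wrist_force: [0.2, -0.9, -0.7]
grip_width: 0.0317
gripper_force: 5.9
```

>>> drive_tool --pt "0 0 0" --pt "0 0 0" --pt "0 0 0" --twist '[0,0,0]' --hand 0.353

```text
clock: 15.45
tool_pos: [0.5718, -0.1097, 0.092]
tcp_rot: [-179.9, -0.1, 106.8]
wrist_force: [-0.1, 0.1, -0.1]
grip_width: 0.0304
gripper_force: 6.7
```

```bash
python3 tw.py .12; python3 - <<'E'
from h import *
p=optics.read_camera("side")
b=np.clip(255*(p["pixels"][160:260,215:350]/255.)**.5,0,255).astype(np.uint8)[...,::-1]
cv2.imwrite("pics/c7.png",cv2.resize(b,(800,592),interpolation=cv2.INTER_CUBIC))
E
```

```text
15.45 [ 0.5225 -0.2569  0.092 ] [-0.0989  0.0533 -0.1436] 0.030375098801540094 6.7475442588329315
grip_sprung 0.77 [171.6 210.6] [0.4767 0.0494 0.0105]
grip_sprung 0.52 [270.  199.3] [ 0.5014 -0.2647  0.1262]
mark_line 0.8 [191.1 207.8] [0.5183 0.0317 0.0106]
mark_line 0.62 [261.6 189.6] [ 0.4953 -0.2497  0.142 ]
tweezers 0.72 [214.2 210.6] [ 0.56   -0.002   0.0015]
mask p 0.96 612
-0.330 27 x 0.5113595650801933 0.5394596668663564 z [0.1221 0.1274]
-0.320 36 x 0.5125645982527407 0.5371726607056055 z [0.1222 0.128 ]
-0.310 39 x 0.5113700107728891 0.5382725469322827 z [0.1212 0.1287]
-0.300 48 x 0.5128838258355437 0.5362112527646191 z [0.1213 0.1298]
-0.290 42 x 0.5124024580074319 0.5355204429807012 z [0.1213 0.13  ]
-0.280 53 x 0.5131358480915723 0.5347036816031748 z [0.1213 0.1306]
-0.270 47 x 0.5129753463867994 0.5436539435777706 z [0.1222 0.1313]
-0.260 25 x 0.5276017626941352 0.5371446434870281 z [0.1246 0.1315]
-0.250 4 x 0.5283027709515098 0.5361002773559695 z [0.1258 0.1312]
-0.230 43 x 0.502495902220103 0.5175358706240454 z [0.1214 0.137 ]
-0.220 36 x 0.4944455809273131 0.5156706529608553 z [0.1223 0.1371]
-0.210 13 x 0.5142595085994217 0.5276355603891364 z [0.1252 0.1321]
-0.200 29 x 0.5159971280265684 0.5276583849094715 z [0.1221 0.1312]
-0.190 25 x 0.5164180291388768 0.5265596622569426 z [0.122 0.132]
-0.180 25 x 0.5162283367577557 0.5228310762428483 z [0.1221 0.1323]
-0.170 22 x 0.5171339659001545 0.5234881621301526 z [0.122  0.1321]
-0.160 19 x 0.5165053166669222 0.5257863341343815 z [0.1217 0.1319]
```

View pics/c7.png

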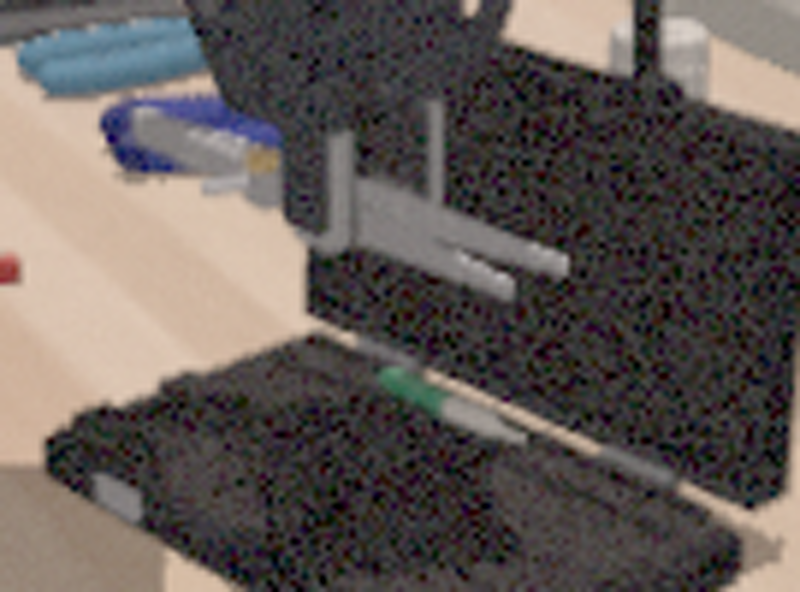

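```bash
python3 - <<'E'
from h import *
def avg(n,k):
    ps=[optics.read_camera(n) for _ in range(k)]; return ps[-1],np.mean([p["pixels"].astype(float) for p in ps],0)
p,S=avg("side",8); t,T=avg("top",2)
np.savez("avg.npz",S=S,T=T)
g=lambda x:np.clip(255*(x/255.)**.5,0,255).astype(np.uint8)[...,::-1]
def panel(im,c0,r0,w,h,s):
    o=cv2.resize(np.ascontiguousarray(im[r0:r0+h,c0:c0+w]),(w*s,h*s),interpolation=cv2.INTER_CUBIC)
    return o
A=panel(g(S),287,195,32,24,12)
old=cv2.resize(cv2.imread("pics/c5.png"),(135,100),interpolation=cv2.INTER_AREA)  # side crop origin 215,185
B=panel(old,285-215,242-185,32,24,12)
c=proj(t,EX*.523+EY*-.328+np.array([0,0,.126])); print("top tip px",c)
c0,r0=int(c[0])-16,int(c[1])-12; C=panel(g(T),c0,r0,32,24,12); print("top origin",c0,r0)
cv2.imwrite("pics/c8.png",np.vstack([np.hstack([A,B]),np.hstack([C,np.zeros_like(C)])]))
for gap in (18,20,22,24):
    # project both inner tips+end centre for reference
    pass
s=bot.get_state(); print(s["clock"],s["grip_width"],s["gripper_force"])
# brightness rows near tip ends in side image
a=S.mean(2); 
for v in range(199,216): print(v,a[v,290:316].astype(int))
E
```

```text
top tip px [363.1653 201.2695]
top origin 347 189
16.35 0.030308196973818625 6.749463155865669
199 [66 65 66 67 67 67 69 66 61 57 51 24  8 10  9  8 11 10  8  8 11 10  9 10
  9 11]
200 [62 70 67 65 64 67 68 67 68 68 66 58 50 35 15 14  9  9  9  9  8  7  7  8
 11 10]
201 [46 46 45 48 58 67 66 67 67 68 66 65 65 62 77 85 38  8  9 10  9  8 10  6
  8  9]
202 [60 60 71 32 33 43 45 58 63 67 66 66 66 70 79 86 83 96 79 32  8 11  9 11
  7 11]
203 [ 66  73  90 101  70  22  17  29  37  43  49  58  68  67  71  72  81  90
  86  78  71  11   7   9   9   8]
204 [67 70 77 92 91 96 69 24 11 16 22 32 42 45 58 64 70 70 75 82 76 10 10 11
  9 11]
205 [ 66  68  67  65  78  90  94 110  57   9  10   9  12  18  31  37  43  48
  61  73  75   7  11  12   9   9]
206 [ 44  60  70  66  66  69  79 102  91 102  74  25   8  10  12  11  11  15
  34  45  48   8  11  12   7   9]
207 [16 34 43 44 57 68 67 71 81 94 86 64  7  8  9  9 11  6 10  9  9 10 10  8
  9  7]
208 [ 7  8 11 17 32 44 49 57 69 69 75 72  8 11  9  9 10  8  8 12 10 13  8  9
 11 10]
209 [ 7  8  7  8 11 14 20 32 43 51 64 56 11  5 10 10  7  8  9  9  6 11 11  5
  9 10]
210 [10  5 11  9 11  8 11  9 10 25 37 30 13  9 10  9 11 10  8  9  7 11  8  9
  7 11]
211 [12  9  8  8  9 11 11  6  9  8  9  7 10 11 14  9 10  9 10  9  9  5 10 11
 10  9]
212 [11 11  8  6  9  8  7 11  7  8 11  9  7  8  9  8 11  8 10 11 11 12  8 12
  6  8]
213 [ 9  9 10  8 10  9  8 10  6  7 11  9  8 10  9  7  9  6  8 11 11  9  7  9
 10 12]
214 [10  6 11 10  8 13 10  9 10 10 10  8 11 12  9 12  7  4  8  7  9 11 10 10
 12  7]
215 [10 10 10 10 10 10 13  5  8  8  7 12  9  7 11  8  9  7 10 12 10  9  7  7
 10 12]
```

View pics/c8.png

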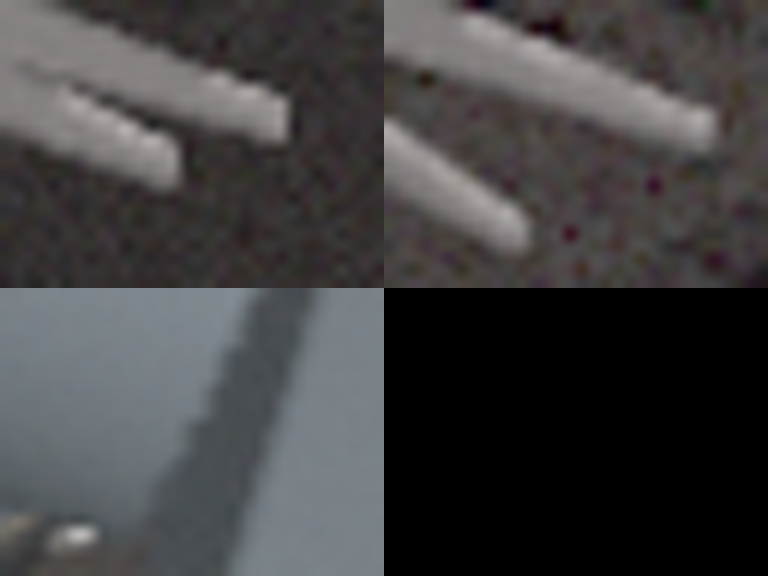

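```bash
python3 - <<'E'
from h import *
p=optics.read_camera("side")
def sep(a,b,z): A,B=cs(world(p,a,z)),cs(world(p,b,z)); print(A,B,1000*np.linalg.norm(A-B))
sep((297.2,261),(312.8,252.7),.026)
sep((301.6,208.1),(310.6,204.25),.126)
# forward model: end-face outer/near corners for gap g, mid axis from apex
ap=np.array([.5215,-.170]); 
def fwd(g,z,th,t,ap):
    d=np.array([np.sin(th),-np.cos(th)]); n=np.array([np.cos(th),np.sin(th)]); h=np.arcsin(g/320)
    out=[]
    for s in (-1,1):
        L=ap+.160*(np.cos(h)*d+s*np.sin(h)*n)+s*n*t/2
        out.append(proj(p,EX*L[0]+EY*L[1]+np.array([0,0,z])))
    return out[0],out[1],out[1]-out[0]
for t in (.0,.003,.005):
  print(t,"relaxed",fwd(40,.026,.02,t,ap)[2],fwd(40,.026,.03,t,ap)[2])
  for g in (18,20,22,24): print("  ",g,fwd(g,.126,.01,t,ap)[2],fwd(g,.126,.025,t,ap)[2])
E
```

```text
[ 0.5067 -0.3288  0.026 ] [ 0.5485 -0.3281  0.026 ] 41.786536378691174
[ 0.5142 -0.3293  0.126 ] [ 0.5373 -0.3286  0.126 ] 23.13642715012567
0.0 relaxed [14.9694 -8.0061] [14.7623 -8.0642]
   18 [ 7.1945 -2.9527] [ 7.045 -2.985]
   20 [ 7.994  -3.2805] [ 7.8279 -3.3164]
   22 [ 8.7936 -3.6082] [ 8.6109 -3.6476]
   24 [ 9.5933 -3.9357] [ 9.394  -3.9788]
0.003 relaxed [16.0929 -8.607 ] [15.8702 -8.6694]
   18 [ 8.3938 -3.4449] [ 8.2193 -3.4826]
   20 [ 9.1934 -3.7727] [ 9.0024 -3.8139]
   22 [ 9.993  -4.1003] [ 9.7855 -4.1451]
   24 [10.7927 -4.4278] [10.5686 -4.4763]
0.005 relaxed [16.8419 -9.0076] [16.6089 -9.073 ]
   18 [ 9.1933 -3.7731] [ 9.0023 -3.8143]
   20 [ 9.993  -4.1008] [ 9.7854 -4.1456]
   22 [10.7927 -4.4284] [10.5685 -4.4768]
   24 [11.5925 -4.7559] [11.3518 -4.808 ]
```

>>> drive_tool --pt "0 0 0" --pt "0 0 0" --pt "0 0 0" --pt "0 0 0" --pt "0 0 0" --twist '[0,0,0,0,0]' --hand 0.346

```text
clock: 16.9
tool_pos: [0.5723, -0.1099, 0.0927]
tcp_rot: [180.0, -0.0, 106.8]
wrist_force: [0.7, 0.6, -0.4]
grip_width: 0.0297
gripper_force: 7.2
```

```bash
python3 lid.py | tail -1; python3 - <<'E'
from h import *
p=optics.read_camera("side"); S=np.mean([optics.read_camera("side")["pixels"].astype(float) for _ in range(8)],0)
O=np.load("avg.npz")["S"]
for n,I in (("old",O),("new",S)):
    a=I.mean(2)
    # subpixel column of right end of each leg, and centroid row of the end column strip
    def end(r0,r1,c0,c1):
        w=np.clip((a[r0:r1,c0:c1]-10)/58,0,1); return w.sum(1).round(2)
    m=np.clip((a-10)/58,0,1)
    print(n,"sprung end cols",c:=m[207:210,292:307].sum(1)+292,"rows",(m[203:213,299:301]*np.arange(203,213)[:,None]).sum(0)/m[203:213,299:301].sum(0),
      "fixed cols",m[203:206,304:316].sum(1)+304,"rows",(m[199:209,308:310]*np.arange(199,209)[:,None]).sum(0)/m[199:209,308:310].sum(0))
    # vertical gap column profile between legs at cols 294..299 (dark sum)
    print("  dark gap px",[(1-m[195:215,c]).sum().round(2) for c in range(294,302)],[(m[195:208,c]*np.arange(195,208)).sum().round(1) for c in (305,)])
s=bot.get_state(); print(s["clock"],s["grip_width"],s["gripper_force"],s["wrist_force"])
E
```

```text
dx/dz slope, angle [0.0185 0.6213] 2384
old sprung end cols [300.9626 298.6789 295.7399] rows [206.9148 207.008 ] fixed cols [311.0216 310.857  309.0409] rows [203.7102 204.1496]
  dark gap px [np.float64(9.68), np.float64(9.71), np.float64(9.99), np.float64(10.62), np.float64(10.78), np.float64(11.4), np.float64(10.9), np.float64(12.39)] [np.float64(924.6)]
new sprung end cols [300.7342 298.1214 295.5647] rows [206.7226 206.8993] fixed cols [310.5359 310.5187 309.1013] rows [203.7101 204.2044]
  dark gap px [np.float64(9.52), np.float64(9.71), np.float64(9.94), np.float64(10.65), np.float64(10.68), np.float64(11.21), np.float64(10.92), np.float64(11.52)] [np.float64(940.5)]
17.4 0.029788448275971952 7.215223610401154 [-0.2465 -0.6884 -0.9823]
```

```bash
python3 -c "
from rig import job; print(job.close_job())"
```

```text
the job is handed in; nothing more can be done
None
```

The job is handed in: the lid stands upright (measured about 1° past vertical), and the arm is holding the steel tweezers level and still, about 100 mm above the tray. The tip gap is at about 20 mm: the grip opening reads 29.8 mm, about 30 mm once pad compression is allowed for, with 7.2 N on the grips. I did not check the bottle and connectors after the moves, but nothing was meant to touch them and no contact showed.

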